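Close the tool case and hold out its telescopic tow handle

ROBOT

A 6-joint arm with a two-finger parallel gripper is mounted at the origin on the work surface. World frame = base frame: x ahead of the robot, y to its left, z up, the work surface at z = 0. Lengths are in mm, angles in rad, forces in N, time in s.
With the tool pointing down it reaches from about 300 to 875 mm from the base axis. Payload 6.4 kg.
Tool frame: the origin (TCP) lies at the very end of the fingers, on their centre line; the grasp point (between the pads) lies 19 mm behind it (env.tcp_to_grasp is the distance from the TCP to the grasp point, in mm); z points along the fingers, y is the direction in which the jaws open and shut (so a half turn about z gives the same grasp; the last joint's range is limited). The gripper opens to 85 mm and grips with 20 to 120 N. Pads are 22 mm wide; open, the fingers measure 114 mm over their backs; the gripper's body (76 mm by 85 mm) begins 54 mm behind the grasp point. The pads swing forward as they close: fully open they stand 13 mm farther back than shut.
Start: joints at [1.028, 0.181, 1.607, -0, 1.354, -0.206], TCP at [190.008, 542.714, 231.288] pointing down, gripper open.
Joint ranges: [-2.99, 2.99], [-0.89, 2.07], [0.3, 2.58], [-1.14, 4.28], [0, 2.63], [-3.12, 3.12]. Speed limits (rad/s): [2.57, 2.57, 3.01, 3.14, 3.14, 3.14].

INTERFACE

Orientations are given as a 3x3 rotation matrix whose columns are the frame's x, y, z axes.
In Python, from plant import env gives the robot as it stands.
- The arm moves only by the tool apply_moves, never from a script. Its argument "motion" is text: rows parted by semicolons, each of 5 numbers parted by spaces: the finger opening in mm, from 0 to 85.4, then the shift along the tool's x, y, z in mm, then the turn about the tool's z in degrees. A call has exactly 8 rows; each row shifts and turns the commanded pose from where the row before left it, along the tool's axes as they then stand; what a row does not reach is not made up. A row lasts 1/12 s, in which the tool goes at most 41.7 mm and 7.16 degrees, less where a joint would pass 70% of its speed; a pose out of reach is approached as far as the arm can. A call with a gripper value outside its range is refused whole. The fingers move at their own pace and stop on an object; "squeeze" is the grip in N (left out, the last holds). Time passes only in rows, so rows that do not move let the fingers close, or fill a call up. It gives the time, the measured TCP pose, the force and the opening at its end, in the units of the state.
- env.state(): the state, without advancing time (a new reading comes with each control period).
- env.capture(name): name is "scene" or "top" or "wrist"; returns the picture (480x640x3 uint8, blue, green, red); there is no depth.
- env.calibration(name): a dict with "vertical_fov" (degrees; the focal length in pixels is half the picture's height over the tangent of half this angle, whatever the lens; pixels are square), "cx", "cy" (the principal point, pixels), "D" ([k1, k2, p1, p2, k3] as OpenCV has them; the pictures are not rectified), "rvec" (rotation vector, rad) and "tvec" (3), from world to camera coordinates, as OpenCV has them. Camera axes: x right, y down, z forward; pixel columns grow to the right and rows downward; lengths in mm; the calibration is good to about 2 mm. A picture is of the moment at which its call begins: read the wrist's pose just before it. calibration takes no time and is no camera call; for the wrist camera it gives the pose at the moment of the call.
- env.hand_in(): hands the job in, once; it reports no verdict.
The state is a dict: "clock": time; "joint_pos": joint angles; "joint_vel": joint speeds; "effort": joint torques, N m; "position": TCP position; "ee_rot": TCP orientation; "contact_force": force on the tool from outside, world axes, zero at the start; "moment": the same for the moment, N m; "finger_gap": finger opening in mm.
Only numpy, scipy, OpenCV 4.12 (cv2) and the standard library are available. Lean on these libraries where they do the work, as an engineer would, in place of code of your own. Each camera call takes 0.05 s, during which the arm holds its last target. There are 200 camera calls.

TASK

The pottery class's wheeled tool case is packed: first swing its lid fully shut. Then take hold of the tow handle so that the red button in its grip is squeezed all the way in, and with the button kept in draw the handle out past the first stop to the second stop, as far as it goes. Finish while still holding the grip with the handle fully out (a spring pulls it back some way if let go), lid shut, and leave the rolling pins, clay, pots and packed tools where they are.

Things in the scene. Friction and masses are not known exactly. Their poses are not given: they have to be found in the camera images.
- case: Dark teal wheeled tool case lying flat, fixed; 230 mm along its x, 270 mm along its y, walls 90 mm high, open on top under the lid; two black wheels at its -y end. Origin: centre of its underside. The tow handle is drawn out level along its +y, from its +y end face (135 mm from the origin). With the lid shut its top is 100 mm above the table.
- lid (a joint): Lighter teal lid, 230 x 270 x 8 mm, 0.3 kg, hinged along the case's far (+x) upper edge. Angle in rad: 0 fully shut, lying on the case; grows as it opens, 1.5 at most; it starts at 0.9 to 1.35. The stiff hinge leaves it where it is put; pushing on its outer face 150 mm from the hinge takes about 1 to 4 N.
- lid_hinge (a point): Middle of the lid's hinge line, on the lid's underside, 115 mm along +x from the case's origin and 90.5 mm up. Turns with the lid: y along the hinge; -x runs along the lid to its free edge, 230 mm away (plus an 11 mm black tab); z points out of the lid's outer face, 8 mm out (10 mm on its raised middle panel).
- tow_grip (a point): Cross-bar of the tow handle, black, 226 mm along its x, 26 mm high, 22 mm thick (15 mm behind its origin, 7 mm in front), on two tubes (14 mm) at x = +-103 mm that run to the case. Origin: middle of bar plus button, 76 mm above the table; axes as the case's. At the start 58 mm are free between bar and case. Take it from above, fingers closing along its y: one behind the bar, one on the button.
- button (a joint): Red button, 70 mm wide, 20 mm high, in the middle of the bar's outer (+y) face, standing 8 mm out: bar and button are 30 mm thick, 25 mm when fully in. Travel in m: 0 out, 0.005 fully in. Spring: 3 N to start, 8 N fully in (a grip of 15 to 40 N is ample). The handle is locked until the button is in by about 0.0035.
- handle (a joint): How far the handle is drawn out, m along the case's +y: 0 home (start), 0.06 first stop, which it passes only with the button in, 0.12 second stop, the hard end of its travel. A spring draws it back with 1.2 N at home to 3.6 N fully out; nothing catches it at the second stop: let go, it slides back to about 0.077.
- pin_a_center (a point): Rolling pin with a pale roller 200 mm long, 46 mm in diameter, 320 mm with its handles, loose on the table at the right; point at its centre, x along it. Bystander.
- pin_b_center (a point): Wooden rolling pin of the same size, beside the other; point at its centre. Bystander.
- tub: White open plastic bowl, 104 mm across and 60 mm high; origin at the centre of its underside. Bystander.
- tile: Grey-brown clay tile 100 x 120 x 14 mm with a spiral drawn in it, lying loose to the left, below where the handle comes out; origin at the centre of its underside. Bystander.
- lump: Round lump of clay, 100 mm across and 58 mm high; origin at the centre of its underside. Bystander.
- jar: Glaze jar, 68 mm across and 85 mm high, blue cap; origin at the centre of its underside. Bystander.
- roller_center (a point): Small wooden roller 160 mm long, 32 mm in diameter, packed in the case; point at its centre. Stays in the case.
- knife: Wooden-handled fettling knife, 150 mm long, 8 mm thick, packed in the case; origin near its middle, on its underside. Stays in the case.

How it is judged (in metres and radians):
On the way, in this order (a step that is already met when the one before it is completed fails the run):
1. the lid is swung fully shut with the handle still home (value of joint lid below 0.06 rad and value of joint handle below 0.01 m), for 0.2 s.
2. the fingers squeeze the button in (value of joint button above 0.003 m and contact force between the fingers and handle above 2 N and value of joint handle below 0.09 m), for 0.1 s.
3. the handle is drawn out to the second stop (value of joint handle above 0.114 m), for 0.2 s.
At the end, for the whole second after the job is handed in: the lid is shut (under 0.06 rad), the handle is at its second stop (within 6 mm of 120 mm) and still, the fingers hold its grip with more than 1.5 N, and no bystander or packed tool has moved 30 mm (value of joint lid below 0.06 rad and value of joint handle above 0.114 m and contact force between the fingers and handle above 1.5 N and velocity of joint handle between -0.02 and 0.02 m/s and distance of each of pin_a_center, pin_b_center, tub, tile, lump, jar, roller_center, knife from where it was at the start of the episode below 0.03 m); the arm keeps its last pose, push and grip.
It fails at once if the rolling pins disturbed (moved over 30 mm) (distance of any of pin_a_center, pin_b_center from where it was at the start of the episode above 0.03 m).
It fails at once if the clay disturbed (moved over 30 mm) (distance of any of tile, lump from where it was at the start of the episode above 0.03 m).
It fails at once if the bowl or jar disturbed (moved over 30 mm) (distance of any of tub, jar from where it was at the start of the episode above 0.03 m).
It fails at once if the packed tools disturbed (moved over 30 mm) (distance of any of roller_center, knife from where it was at the start of the episode above 0.03 m).
It also fails if it takes over 51 s, if anything falls off the work surface, if the arm or the gripper's body presses on something with over 40 N, if the wrist force passes 120 N, or if a joint passes its speed limit or range.

## Working session

There is one attempt and no reset: what is moved stays moved. The work goes in short steps, Python scripts to look and compute and a tool call to move; the robot and the scene stay as the last step left them, time stands still between calls to the robot, and variables do not carry over. Pictures are saved under pics/ and viewed, about 8 in all and at most 12, crops included, and the job is handed in when it is done.

Besides the shell and the picture viewer there is one more tool, called after "Call:" by a JSON object that holds its "fn" and its "kwargs", one argument or row to a line. apply_moves: Moves the arm, as the interface text tells. Its arguments: {"type":"object","properties":{"motion":{"type":"string"},"squeeze":{"type":"number"}},"required":["motion"]}

```bash
mkdir -p pics; ls; python3 - <<'E'
from plant import env
import cv2
for n in ("scene","top"):
    cv2.imwrite(f"pics/{n}0.png",env.capture(n)); print(n,env.calibration(n))
s=env.state(); print(s["clock"],s["position"],s["ee_rot"],s["finger_gap"])
E
```

```text
pics
scene {'vertical_fov': 45.87095379545476, 'cx': 317.77416152544754, 'cy': 243.32301128986842, 'D': array([-0.07881324,  0.        ,  0.        ,  0.        ,  0.        ]), 'rvec': array([ 2.04151979,  1.59393022, -0.5367678 ]), 'tvec': array([ -93.70533083, -344.85458374, 2159.87535036])}
top {'vertical_fov': 46.82404059175255, 'cx': 322.7915589714617, 'cy': 243.58526052038079, 'D': array([0.04477839, 0.        , 0.        , 0.        , 0.        ]), 'rvec': array([ 2.13650282, -2.130788  ,  0.19004728]), 'tvec': array([  -6.134426  ,  504.46928444, 1315.22511183])}
0.1 [189.75477708 542.27772042 230.48993454] [[-9.43813740e-01  3.30476922e-01 -7.92713392e-04]
 [ 3.30477733e-01  9.43812831e-01 -1.34486322e-03]
 [ 3.03726813e-04 -1.53127451e-03 -9.99998781e-01]] 85.00788970637375
```

View pics/scene0.png

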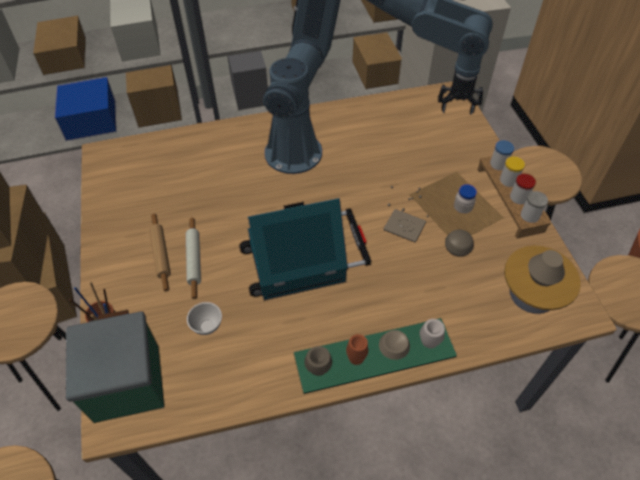

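View pics/top0.png

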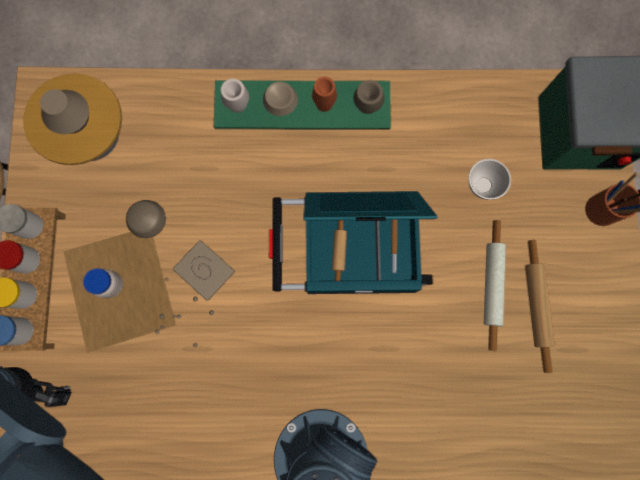

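```bash
cat > h.py <<'E'
import cv2, numpy as np
from plant import env
def cam(n):
    c=env.calibration(n); f=240/np.tan(np.radians(c["vertical_fov"])/2)
    K=np.array([[f,0,c["cx"]],[0,f,c["cy"]],[0,0,1]]); R=cv2.Rodrigues(np.array(c["rvec"]))[0]
    return K,np.array(c["D"]),R,np.array(c["tvec"])
def ray(c,p):
    K,D,R,t=c; u=cv2.undistortPoints(np.array([[p]],float),K,D)[0,0]
    return -R.T@t, R.T@np.array([u[0],u[1],1])
def onplane(c,p,z):
    o,d=ray(c,p); return o+d*(z-o[2])/d[2]
def proj(c,P):
    return cv2.projectPoints(np.array(P,float).reshape(-1,1,3),cv2.Rodrigues(c[2])[0],c[3],c[0],c[1])[0][:,0]
E
python3 - <<'E'
from h import *
im=cv2.imread("pics/top0.png"); c=cam("top")
hsv=cv2.cvtColor(im,cv2.COLOR_BGR2HSV)
roi=np.zeros(im.shape[:2],np.uint8); roi[190:300,262:290]=1
m=((im.max(2)<45)&(roi>0)).astype(np.uint8)
m=cv2.morphologyEx(m,cv2.MORPH_OPEN,np.ones((3,3)))
cn=max(cv2.findContours(m,0,1)[0],key=cv2.contourArea)
r=cv2.minAreaRect(cn); print(r)
b=cv2.boxPoints(r); P=np.array([onplane(c,p,89)[:2] for p in b]); print(b.round(1),P.round(1))
red=((hsv[...,2]>80)&(im[...,2]>2.5*im[...,1])&(roi>0)).astype(np.uint8)
cr=max(cv2.findContours(red,0,1)[0],key=cv2.contourArea); rr=cv2.minAreaRect(cr); print("red",rr,onplane(c,rr[0],86))
for p in [(307,292),(420,292),(304,193),(306,193),(415,193)]: print(p,onplane(c,p,90).round(1))
for p in [(303,217),(371,218),(437,217)]:
    o,d=ray(c,p); print("lidray",o.round(),d.round(3))
cv2.imwrite("pics/crop1.png",cv2.resize(im[170:310,255:445],None,fx=4,fy=4,interpolation=cv2.INTER_CUBIC))
E
```

```text
((276.5, 244.0), (92.0, 7.0), 90.0)
[[273. 198.]
 [280. 198.]
 [280. 290.]
 [273. 290.]] [[607.3 115.2]
 [607.3  98.4]
 [386.4  95. ]
 [386.4 111.3]]
red ((270.5, 243.5), (29.0, 3.0), 90.0) [496.91593142 119.45815237  86.        ]
(307, 292) [381.8  32.   90. ]
(420, 292) [ 382.6 -231.2   90. ]
(304, 193) [619.7  40.9  90. ]
(306, 193) [619.7  36.1  90. ]
(415, 193) [ 620.5 -225.9   90. ]
lidray [ 271.    2. 1382.] [ 0.219  0.031 -0.977]
lidray [ 271.    2. 1382.] [ 0.217 -0.092 -0.977]
lidray [ 271.    2. 1382.] [ 0.219 -0.21  -0.976]
```

View pics/crop1.png

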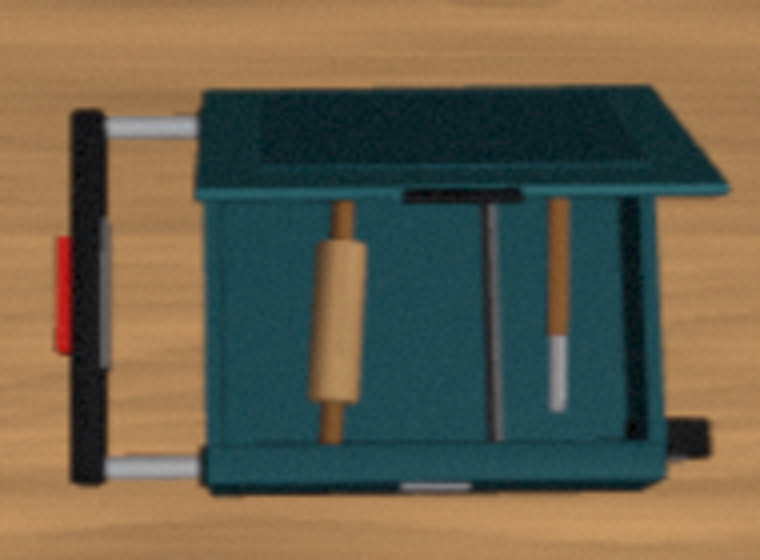

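Top view: the bar is at px (277,198–290), the red button at (270,243) and the lid's free edge at row ~217. That puts the case centre near (497,-100), yaw +0.016, the tow grip at (497,108) and the lid angle at about 1.1. I'll line the tool up with the case and go round behind the lid.

Call:
{"fn": "apply_moves", "kwargs": {
  "motion": "0 0 0 -20 -5.05; 0 0 0 -20 -5.05; 0 0 0 -20 -5.05; 0 0 0 -20 -5.05; 0 -28 -30 0 0; 0 -28 -30 0 0; 0 -28 -30 0 0; 0 -28 -30 0 0",
  "squeeze": 30
}}

```text
clock: 0.77
position: [304.3, 423.2, 311.0]
ee_rot: [[-1.0, -0.017, -0.0], [-0.017, 1.0, -0.0], [0.0, -0.0, -1.0]]
contact_force: [1.3, 1.3, -0.2]
finger_gap: -0.0
```

Call:
{"fn": "apply_moves", "kwargs": {
  "motion": "0 -28 -30 0 0; 0 -28 -30 0 0; 0 -28 -30 0 0; 0 -28 -30 0 0; 0 -28 -30 0 0; 0 -28 -30 0 0; 0 -28 -30 0 0; 0 -28 -30 0 0"
}}

```text
clock: 1.43
position: [532.5, 186.2, 310.9]
ee_rot: [[-1.0, -0.016, -0.001], [-0.016, 1.0, 0.0], [0.001, 0.0, -1.0]]
contact_force: [-0.4, 1.0, -0.2]
finger_gap: -0.2
```

Call:
{"fn": "apply_moves", "kwargs": {
  "motion": "0 -28 -28 0 0; 0 -28 -28 0 0; 0 -20 -36 0 0; 0 0 0 0 0; 0 0 0 0 0; 0 0 0 0 0; 0 0 0 0 0; 0 0 0 0 0"
}}

```text
clock: 2.1
position: [608.4, 98.6, 311.5]
ee_rot: [[-1.0, -0.018, 0.0], [-0.018, 1.0, 0.0], [-0.0, 0.0, -1.0]]
contact_force: [-0.4, -0.1, 0.9]
finger_gap: 0.2
```

Call:
{"fn": "apply_moves", "kwargs": {
  "motion": "0 0 -40 0 0; 0 0 -40 0 0; 0 0 -40 0 0; 0 0 -40 10 0; 0 0 0 20 0; 0 0 0 15 0; 0 0 0 0 0; 0 0 0 0 0"
}}

```text
clock: 2.77
position: [611.0, -61.6, 265.9]
ee_rot: [[-1.0, -0.017, -0.002], [-0.017, 1.0, 0.001], [0.002, 0.001, -1.0]]
contact_force: [0.3, -0.2, 1.0]
finger_gap: 0.1
```

```bash
python3 - <<'E'
from h import *
im=env.capture("scene"); 
cv2.imwrite("pics/s2.png",cv2.resize(im[90:330,180:500],None,fx=2.4,fy=2.4))
E
```

```text
(no output)
```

View pics/s2.png

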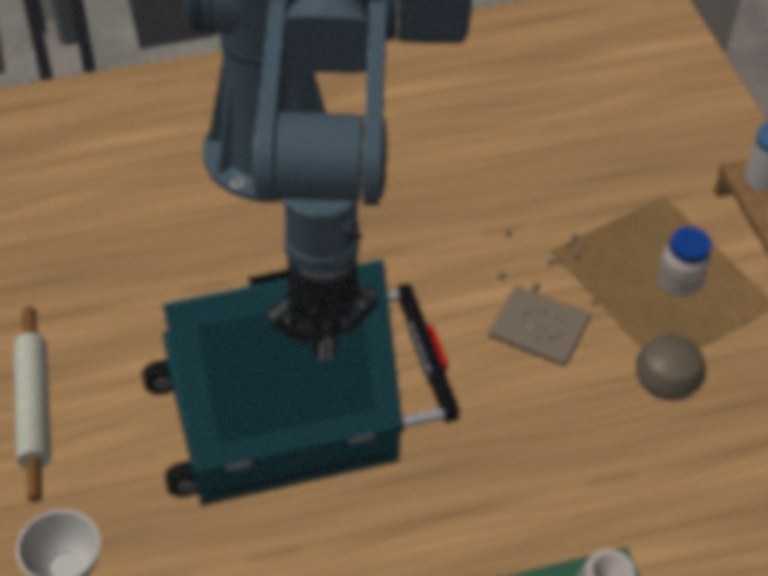

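The closed fingers are behind the lid's outer face, clear at left-centre. I'll push along an arc around the hinge.

Call:
{"fn": "apply_moves", "kwargs": {
  "motion": "0 25 0 0 0; 0 22 0 0 0; 0 20 0 0 0; 0 17 0 9 0; 0 17 0 10 0; 0 15 0 13 0; 0 14 0 13 0; 0 0 0 0 0"
}}

```text
clock: 3.48
position: [479.6, -63.5, 220.7]
ee_rot: [[-1.0, -0.017, -0.002], [-0.017, 1.0, 0.0], [0.002, 0.0, -1.0]]
contact_force: [-0.2, -0.6, 0.4]
finger_gap: -0.0
```

Call:
{"fn": "apply_moves", "kwargs": {
  "motion": "0 12 0 15 0; 0 11 0 15 0; 0 9 0 17 0; 0 8 0 18 0; 0 5 0 14 0; 0 3 0 14 0; 0 0 0 0 0; 0 0 0 0 0"
}}

```text
clock: 4.15
position: [434.7, -65.4, 129.4]
ee_rot: [[-1.0, -0.017, 0.001], [-0.017, 1.0, -0.0], [-0.001, -0.0, -1.0]]
contact_force: [0.1, 1.3, 0.9]
finger_gap: 0.0
```

Call:
{"fn": "apply_moves", "kwargs": {
  "motion": "0 1 0 10 0; 0 1 0 9 0; 0 1 0 6 0; 0 0 0 3 0; 0 0 0 2 0; 0 0 0 1 0; 0 0 0 0 0; 0 0 0 0 0"
}}

```text
clock: 4.82
position: [430.3, -65.4, 98.4]
ee_rot: [[-1.0, -0.016, -0.002], [-0.016, 1.0, 0.0], [0.002, 0.0, -1.0]]
contact_force: [-6.6, 2.4, 15.6]
finger_gap: -0.2
```

```bash
python3 - <<'E'
from h import *
im=env.capture("top"); 
cv2.imwrite("pics/t3.png",cv2.resize(im[150:330,220:460],None,fx=3,fy=3))
E
```

```text
(no output)
```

View pics/t3.png

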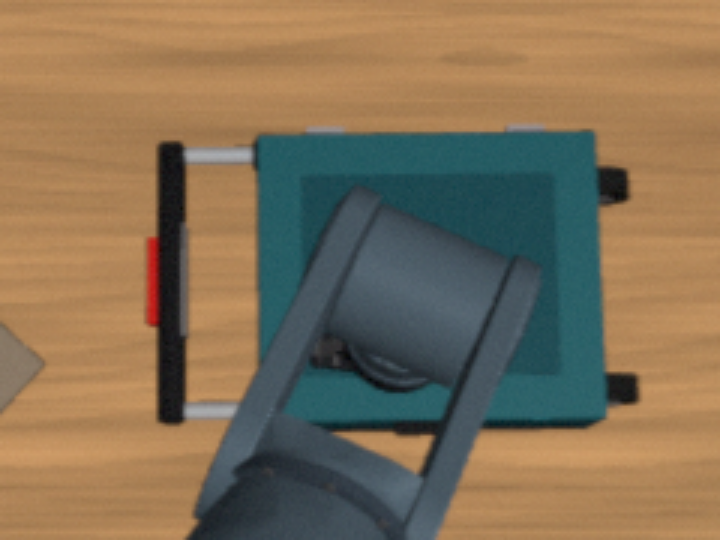

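Lid lies shut, with 15.6 N pressing down. I'll hold the press briefly, then lift and go over the grip with a 60 mm opening.

Call:
{"fn": "apply_moves", "kwargs": {
  "motion": "0 0 0 0 0; 0 0 0 0 0; 0 0 0 -10 0; 0 0 0 -25 0; 60 0 0 -30 0; 60 -20 30 -10 0; 60 -20 35 0 0; 60 -20 35 0 0"
}}

```text
clock: 5.53
position: [490.8, 35.8, 174.3]
ee_rot: [[-1.0, -0.013, 0.004], [-0.013, 1.0, -0.001], [-0.004, -0.001, -1.0]]
contact_force: [1.1, -0.1, 0.2]
finger_gap: 48.3
```

Call:
{"fn": "apply_moves", "kwargs": {
  "motion": "60 -7 35 0 0; 60 0 30 0 0; 60 0 9 0 0; 60 0 0 0 0; 60 0 0 0 0; 60 0 0 0 0; 60 0 0 0 0; 60 0 0 0 0"
}}

```text
clock: 6.2
position: [495.0, 108.2, 172.4]
ee_rot: [[-1.0, -0.014, 0.0], [-0.014, 1.0, -0.0], [-0.0, -0.0, -1.0]]
contact_force: [0.5, 0.3, 0.3]
finger_gap: 60.2
```

```bash
python3 - <<'E'
from h import *
c=cam("wrist"); s=env.state(); im=env.capture("wrist"); cv2.imwrite("pics/w4.png",im); 
print(s["position"],s["finger_gap"],proj(c,[[497,93.5,89],[497,115.5,89],[497,123.5,86]]))
hsv=cv2.cvtColor(im,cv2.COLOR_BGR2HSV)
red=((im[...,2]>80)&(im[...,2]>2.5*im[...,1])).astype(np.uint8)
cs=cv2.findContours(red,0,1)[0]
r=cv2.minAreaRect(max(cs,key=cv2.contourArea)); print(r)
for p in cv2.boxPoints(r): print(p,onplane(c,p,86).round(1))
E
```

```text
[495.01277435 108.19476118 172.38780063] 60.196209598435004 [[297.74646158 258.45506057]
 [336.71356272 259.02478807]
 [350.56244282 257.54855934]]
((344.00665283203125, 253.5209197998047), (15.47072982788086, 117.16925048828125), 0.795723557472229)
[335.45844 311.99246] [531.3 115.7  86. ]
[337.08563 194.83452] [461.  114.9  86. ]
[352.55487 195.04938] [461.  123.4  86. ]
[350.92767 312.20734] [531.3 124.9  86. ]
```

View pics/w4.png

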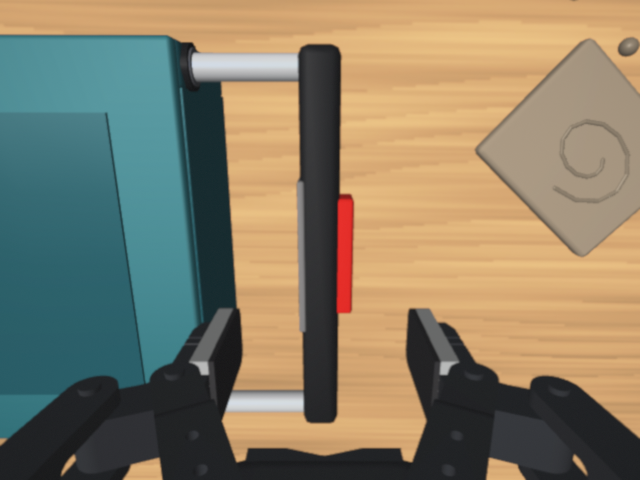

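The bar is at columns 300–340 and the red button at (344,254), so y 115–124 and x 461–531. The jaws are centred within 1–2 mm and aligned. Descending to TCP z≈58.

Call:
{"fn": "apply_moves", "kwargs": {
  "motion": "60 0 1 25 0; 60 0 0 25 0; 60 0 0 25 0; 60 0 0 20 0; 60 0 0 12 0; 60 0 0 7 0; 60 0 0 0 0; 60 0 0 0 0"
}}

```text
clock: 6.92
position: [495.1, 110.1, 58.6]
ee_rot: [[-1.0, -0.015, 0.0], [-0.015, 1.0, -0.0], [-0.0, -0.0, -1.0]]
contact_force: [0.9, 0.8, -0.5]
finger_gap: 60.1
```

Call:
{"fn": "apply_moves", "kwargs": {
  "motion": "40 0 0 0 0; 30 0 0 0 0; 20 0 0 0 0; 15 0 0 0 0; 15 0 0 0 0; 15 0 0 0 0; 15 0 0 0 0; 15 0 0 0 0",
  "squeeze": 35
}}

```text
clock: 7.58
position: [495.8, 110.3, 59.8]
ee_rot: [[-1.0, -0.016, 0.002], [-0.016, 1.0, -0.0], [-0.002, -0.0, -1.0]]
contact_force: [-2.3, -2.7, 7.7]
finger_gap: 24.5
```

Opening is 24.5 mm, so the button is fully in. Drawing the handle out.

Call:
{"fn": "apply_moves", "kwargs": {
  "motion": "15 0 3 0 0; 15 0 6 0 0; 15 0 10 0 0; 15 0 10 0 0; 15 0 10 0 0; 15 0 10 0 0; 15 0 10 0 0; 15 0 10 0 0"
}}

```text
clock: 8.25
position: [494.9, 179.5, 59.9]
ee_rot: [[-1.0, -0.016, 0.002], [-0.016, 1.0, -0.001], [-0.002, -0.001, -1.0]]
contact_force: [-0.6, -3.8, 5.1]
finger_gap: 24.2
```

Call:
{"fn": "apply_moves", "kwargs": {
  "motion": "15 0 10 0 0; 15 0 10 0 0; 15 0 10 0 0; 15 0 8 0 0; 15 0 6 0 0; 15 0 4 0 0; 15 0 0 0 0; 15 0 0 0 0"
}}

```text
clock: 8.92
position: [494.2, 227.2, 59.8]
ee_rot: [[-1.0, -0.016, 0.003], [-0.016, 1.0, -0.001], [-0.003, -0.001, -1.0]]
contact_force: [-0.6, -4.1, 6.5]
finger_gap: 24.4
```

Call:
{"fn": "apply_moves", "kwargs": {
  "motion": "15 0 1 0 0; 15 0 1 0 0; 15 0 1 0 0; 15 0 1 0 0; 15 0 1 0 0; 15 0 0 0 0; 15 0 0 0 0; 15 0 0 0 0"
}}

```text
clock: 9.58
position: [494.2, 227.6, 59.8]
ee_rot: [[-1.0, -0.016, 0.001], [-0.016, 1.0, -0.008], [-0.001, -0.008, -1.0]]
contact_force: [-1.8, -25.0, 11.6]
finger_gap: 24.4
```

```bash
python3 - <<'E'
from h import *
c=cam("top"); im=env.capture("top"); im2=env.capture("scene")
a=cv2.resize(im[140:320,130:450],(640,360)); b=cv2.resize(im2[170:310,180:480],(640,299))
cv2.imwrite("pics/f5.png",cv2.resize(np.vstack([a,b]),(576,593)))
s=env.state(); print(s["position"],s["contact_force"],s["finger_gap"])
E
```

```text
[494.17447697 227.65047178  59.77886215] [ -2.11509148 -24.60519016  10.79725697] 24.147607682514128
```

View pics/f5.png

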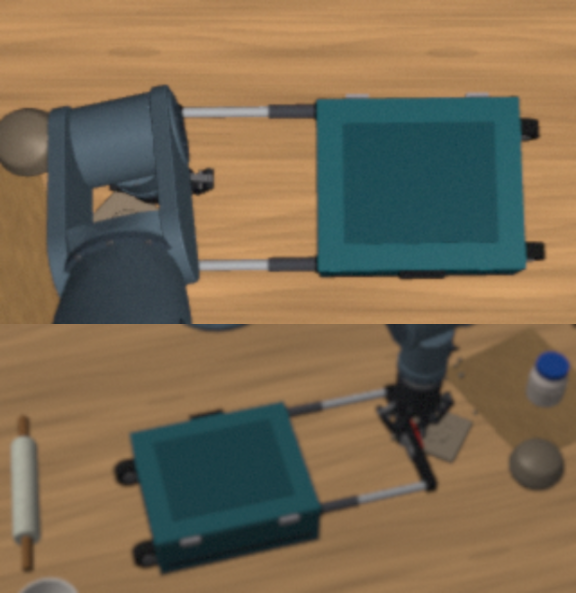

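The bar is at its hard stop: pull force jumped from 4 to 25 N with no further motion. Opening is 24 mm, the lid is flat, and the bystanders in these views haven't moved.

```bash
python3 -c "
from plant import env
print(env.hand_in()); s=env.state(); print(s['clock'],s['position'],s['contact_force'],s['finger_gap'])"
```

```text
the job is handed in; nothing more can be done
None
the job is handed in; nothing more can be done
```

I closed the lid, squeezed the red button in and drew the tow handle out to its hard stop. The job is handed in with the grip still held. No verdict came back.

- **Lid:** It looks flat and shut in the last top and scene views, after I pressed it down with about 16 N.
- **Button:** The finger opening was about 24–24.5 mm throughout the draw, against 25 mm for a fully pressed button.
- **Handle:** The gripper moved 117.3 mm after taking hold, a little under the nominal 120 mm but inside the 6 mm tolerance. I take it as the second stop because the pull rose from 4 N to a steady 25 N with almost no further motion. I did not measure the handle's travel separately from the images.
- **Other objects:** The last views show the lump, tile, jar and pale rolling pin undisturbed, by eye. The wooden pin and the bowl were out of view or cut off. The packed tools are under the shut lid and were not touched. The run took about 10 s of the 51 s allowed.

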